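# Latch, tug-test and invert a slide box in a flip station

## Task

Swing the flip station's latch fully across the slide box, then take the box by its sides and tug it upward (about 10 N, held for a moment) to confirm that the latch holds it, and let go of it. Then take the carrier by its turning bar and swing it right over, under control and without letting it drop, until it rests on the other side with the slide box hanging upside down in it. Leave the timer, the beaker and the stock bottle where they stand.

Things in the scene. Friction and masses are not known exactly. Their poses are not given: they have to be found in the camera images.
- flip_station: bench fixture of bare aluminium, fixed to the worktop: base plate 110 x 290 x 12 mm (142 mm wide at its middle) with two bearing posts 118 mm high (14 mm thick, 34 mm wide, at its x = +-64 mm, y = 0) and four round rests (at x = +-43 mm, y = +-113 mm). Origin at the centre of the base plate's underside; z up, the long side along its y. The carrier's axis runs along its x, 100 mm above the origin.
- carrier (a joint): hinge of the flip carrier, rad: 0 = lying on the +y rests, box upright (start); 1.57 = standing up; 3.14 = turned over, lying on the -y rests (end stop). It turns about the station's +x axis, so the bar rises from +y over the top to -y. It is stiff by friction (0.35 N m) but falls by its own weight of 0.9 kg when let go away from the rests. A pull of more than about 18 N on the box would start to lift it
- carrier_hinge (a point): on the carrier's turning axis, midway between the bearing posts. Its axes are those of the carrier: x along the turning axis, y from the axis towards the bar, z out of the carrier's open face (up at the start)
- carrier_bar (a point): centre of the carrier's turning bar: a plain steel bar with a freely turning steel sleeve, 16 mm thick, 72 mm long, between the cranked arms that hold the bar's ends, parallel to the axis; in the carrier's axes it lies 135 mm along y and 25 mm along z from carrier_hinge, so that it runs round at 137 mm from the axis; 33 mm are free between the bar and the cradle's side wall. Axes as the carrier's. Thanks to the sleeve a grip on it need not turn with the carrier
- seat (a point): centre of the carrier's cradle floor, 60 mm from the axis, on which the box stands; axes as the carrier's. The cradle is a shallow pocket with 12 mm high walls; a fixed steel lip reaches 10 mm over the box's end on the +x side, the latch stands at the -x side
- slide_box: green lidded microscope slide box (the lid does not open), 55 x 84 x 39 mm, 0.18 kg, lying in the cradle with its 84 mm length along the carrier's x. Origin at the centre of its underside; its own z points out of its lid, its y is its length. To be gripped across its 55 mm width (52 mm between the side faces, whose middle lies about 2 mm to the axis side of the origin), above the 12 mm cradle walls. It has about 2 mm of play upward under lip and latch
- latch (a joint): swing latch on a pillar at the -x end of the cradle, rad: 0 = open, its bar pointing along the carrier's +y, clear of the box; 1.57 = closed (end stop), its bar pointing along the carrier's +x, over the box. It turns about the carrier's -z (at the start clockwise seen from above); stiff by friction (0.03 N m), stays where it is left
- latch_bar: the latch's steel bar, 14 mm wide, 5 mm thick, reaching 43 mm from the latch's pivot. Origin on the pivot at the bar's underside, its y along the bar
- latch_pivot (a point): on the latch's pivot axis at the bar's underside, 58 mm from the seat towards the carrier's -x and 41 mm above the cradle floor
- latch_knob (a point): grip point on the latch's black knob, a round upright knob of 14 mm diameter on the bar, 34 mm from the pivot; the knob stands 18 mm above the bar; this point is 10 mm above the bar's top and 8 mm below the knob's top
- beaker: small glass beaker, 54 mm wide, 63 mm high, beside the station's +y end; to be left alone. Origin at the centre of its underside
- timer: white bench timer, 58 x 70 x 20 mm, beside the station's -y end; to be left alone. Origin at the centre of its underside
- stock_bottle: white screw-cap bottle, 54 mm wide, 112 mm high, at the right on the worktop; to be left alone. Origin at the centre of its underside
Mind the look-alikes: they are no part of the job. Leave any red look-alike of the slide_box alone.

How it is judged (in metres and radians):
On the way, in this order (a step that is already met when the one before it is completed fails the run):
1. the latch is swung fully across the box while the carrier lies on its first rests (value of joint latch above 1.4 rad and value of joint carrier below 0.1 rad and contact force between the fingers and slide_box below 0.5 N), for 0.2 s.
2. the box is tugged upward in the fingers against the closed latch (at least 1.5 N felt by the latch, one end of the box; the fixed lip takes the rest) for 0.2 s, the carrier still down (contact force between slide_box and latch_bar above 1.5 N and contact force between the fingers and slide_box above 2 N and value of joint latch above 1.3 rad and value of joint carrier below 0.3 rad), for 0.2 s.
3. the box is let go, still seated, the carrier down on its first rests (contact force between the fingers and slide_box below 0.2 N and contact force between slide_box and latch_bar below 0.3 N and value of joint carrier below 0.1 rad), for 0.1 s.
At the end, for the whole second after the job is handed in: the carrier is turned over onto its other rests (joint above 3.0 rad), the latch is still closed (above 1.3 rad), the slide box hangs upside down in its cradle (within 12 mm of the seat, within 0.19 rad of fully inverted), all at rest (value of joint carrier above 3 rad and angle between slide_box's own z axis and vertical above 2.95 rad and distance between slide_box and seat below 0.012 m and value of joint latch above 1.3 rad and linear speed of slide_box below 0.02 m/s and velocity of joint carrier below 0.05 rad/s); the robot touches nothing.
It fails at once if the carrier is flung or let fall (faster than 4 rad/s) (velocity of joint carrier above 4 rad/s or velocity of joint carrier below -4 rad/s).
It fails at once if the slide box comes out of its cradle (distance between slide_box and seat above 0.03 m).
It fails at once if the timer, the beaker or the stock bottle is pushed away (more than 30 mm) (distance of any of timer, beaker, stock_bottle from where it was at the start of the episode above 0.03 m).
It also fails if it takes over 72 s, if anything falls off the work surface, if the arm or the gripper's body presses on something with over 40 N, if the wrist force passes 120 N, or if a joint passes its speed limit or range.

## Robot

A 6-joint arm with a two-finger parallel gripper is mounted at the origin on a cart in front of the work surface, level with it; the furniture and walls round the work are solid. World frame = base frame: x ahead of the robot, y to its left, z up, the work surface at z = 0. Lengths are in mm, angles in rad, forces in N, time in s.
With the tool pointing down it reaches from about 400 to 925 mm from the base axis. Payload 12.5 kg.
Tool frame: the origin (TCP) lies midway between the tips of the shut fingers; the grasp point (between the pads) lies 19 mm behind it; z points along the fingers, y is the line along which they close (so a half turn about z gives the same grasp; the last joint's range is limited). The gripper opens to 95 mm and grips with 3 to 60 N. Pads are 20 mm wide; open, the fingers measure 119 mm over their backs; the gripper's body (75 mm by 180 mm) begins 59 mm behind the grasp point.
Start: joints at [1.154, 0.491, 1.559, -0, 1.092, -0.106], TCP at [191.121, 595.079, 214.661] pointing down, gripper open.
Joint ranges: [-3.1, 3.1], [-0.84, 2.19], [0.05, 2.79], [-1.13, 4.28], [0.06, 2.93], [-2.69, 2.69]. Speed limits (rad/s): [2.22, 2.22, 2.79, 3.14, 3.14, 3.14].

## Interface

Orientations are given as [roll, pitch, yaw] about the fixed x, y, z axes, in that order (R = Rz(yaw) Ry(pitch) Rx(roll)).
In Python, from cell import state, viewer, env, models gives the robot as it stands. The module is installed in compiled form; this text tells all that it offers.
- The arm moves only by the tool arm_command, never from a script. Its argument "rows" is a list of rows, each a list of 2 entries, a list of its own where there are three numbers: the shift along the tool's x, y, z normalised to -1 to 1, where 1 is 0.25 m, then the turn about the tool's z normalised to -1 to 1, where 1 is pi rad. A call has exactly 5 rows; each row shifts and turns the commanded pose from where the row before left it, along the tool's axes as they then stand; what a row does not reach is not made up. A row lasts 1/10 s, in which the tool goes at most 50 mm and 8.59 degrees, less where a joint would pass 70% of its speed; a pose out of reach is approached as far as the arm can. A call with a number of a shift or a turn outside -1 to 1 is refused whole. A call with a gripper value outside its range is refused whole. "claw" is the opening, from 0 (shut) to 1 (fully open), set as the call begins (left out, the last holds). The fingers move at their own pace and stop on an object; the grip force is fixed at half the most. Time passes only in rows, so rows that do not move let the fingers close, or fill a call up. It gives the time, the measured TCP pose, the force, the opening and the grip force at its end, in the units of the state.
- state(): the state, without advancing time (a new reading comes with each control period).
- viewer.read_camera(name): name is "scene" or "top" or "wrist"; returns (picture, depth): 420x560x3 uint8, red, green, blue; 420x560 float32, mm along the optical axis (not along the pixel's ray), 0 where there is no reading.
- viewer.get_calibration(name): a dict with "camera_matrix" (3x3 intrinsics, pixels), "dist_coeffs" ([k1, k2, p1, p2, k3] as OpenCV has them; the pictures are not rectified), "world_to_cam" (4x4, takes a point from world to camera coordinates). Camera axes: x right, y up, looking along -z (the intrinsics and any distortion apply to the point x, -y, -z); pixel columns grow to the right and rows downward; lengths in mm; the calibration is good to about 2 mm. A picture is of the moment at which its call begins: read the wrist's pose just before it. get_calibration takes no time and is no camera call; for the wrist camera it gives the pose at the moment of the call.
- env.job_done(): hands the job in; it is judged then, once.
Trained networks look in the newest picture that a camera, given by its name, has taken for a name from the list of things; names that differ only in an ending like _2 or _b are one class to them, and where a whole thing is asked for, a point or a joint stands for the part that bears it (a point fixed in the world has none). Each returns a list of dicts, best first, with "confidence" (0 to 1); they miss things now and then, are a little off and sometimes report something else, mostly with a low value. They report only what shows in the picture. A call takes as long as a camera call. They do not tell look-alikes from the thing itself.
- models.search_frame(camera, label): "position" ([x, y, z] in mm, in world coordinates, good to about 4 mm: the middle of the surface that is visible of it).
- models.mark_of(camera, label): "position" ([x, y, z] in mm, in world coordinates, good to about 4 mm: a listed point, or the origin of a listed thing).
The state is a dict: "t": time; "joints": joint angles; "qvel": joint speeds; "tau": joint torques, N m; "eef_pos": TCP position; "tcp_rot": TCP orientation; "ft_force": force on the tool from outside, world axes, zero at the start; "moment": the same for the moment, N m; "opening": opening from 0.0 (shut) to 1.0 (fully open); "grip_force": force on a finger pad.
Only numpy, scipy, OpenCV 4.12 (cv2) and the standard library are available. Lean on these libraries where they do the work, as an engineer would, in place of code of your own. Each camera call takes 0.05 s, during which the arm holds its last target. There are 200 camera calls.

## Working session

There is one attempt and no reset: what is moved stays moved. The work goes in short steps, Python scripts to look and compute and a tool call to move; the robot and the scene stay as the last step left them, time stands still between calls to the robot, and variables do not carry over. Pictures are saved under pics/ and viewed, at most 10 in all, crops included, and the job is handed in when it is done.

Besides the shell and the picture viewer there is one more tool, called after "Call:" as name(argument=value, ...), one argument or row to a line, values as JSON. arm_command: Moves the arm, as the interface text tells. Scaled input: -1 to 1 covers 0.25 m each way for a shift and pi rad each way for a turn. Its arguments: {"type":"object","properties":{"rows":{"type":"array","items":{"type":"array"}},"claw":{"type":"number"}},"required":["rows"]}

```bash
mkdir -p pics
python3 - <<'E'
from cell import state, viewer, env, models
import cv2
s=state(); print(s)
for c in ("scene","top"):
    p,d=viewer.read_camera(c); cv2.imwrite(f"pics/{c}0.png",p[:,:,::-1])
    for l in ("carrier_hinge","carrier_bar","seat","slide_box","latch_pivot","latch_knob","flip_station","beaker","timer","stock_bottle"):
        print(c,l,[([round(float(v)) for v in r["position"]],round(r["confidence"],2)) for r in models.mark_of(c,l)][:3])
    print(state()["t"])
E
```

```text
{'t': 0.0, 'joints': array([ 1.15442499e+00,  4.91558386e-01,  1.55948420e+00,  8.23873439e-06,
        1.09165615e+00, -1.05607626e-01]), 'qvel': array([-0.00011063,  0.00105201, -0.00159494, -0.00031016,  0.00066361,
        0.0019379 ]), 'tau': array([ 1.08763204e-03, -6.12656236e+01, -2.58186901e+01,  6.93538575e-02,
        4.82051005e-02, -1.02196491e-04]), 'eef_pos': array([190.99577535, 594.83954123, 214.05050041]), 'tcp_rot': array([-3.14049350e+00, -1.23859792e-04,  2.83082507e+00]), 'ft_force': array([-0.31220605,  0.2979464 ,  0.36726067]), 'moment': array([-0.04053583,  0.06650076, -0.03036878]), 'grip_force': 0.0, 'opening': 0.9994101044738943}
scene carrier_hinge [([488, -2, 98], 0.57)]
scene carrier_bar [([501, 135, 123], 0.6)]
scene seat [([494, 66, 100], 0.82)]
scene slide_box [([478, 352, -4], 0.82), ([495, 59, 104], 0.7)]
scene latch_pivot [([442, 64, 140], 0.49), ([473, -199, 2], 0.46)]
scene latch_knob [([442, 99, 156], 0.37)]
scene flip_station [([490, 1, 1], 0.92), ([498, 62, 102], 0.4)]
scene beaker [([498, 225, 3], 0.7)]
scene timer [([474, -200, 0], 0.77)]
scene stock_bottle [([472, -300, 1], 0.93)]
0.55
top carrier_hinge [([493, -3, 102], 0.64), ([490, 0, -2], 0.53)]
top carrier_bar [([503, 134, 124], 0.79)]
top seat [([497, 58, 97], 0.9), ([439, 66, 139], 0.35)]
top slide_box [([486, 350, 0], 0.83), ([494, 62, 95], 0.69)]
top latch_pivot [([435, 65, 139], 0.5)]
top latch_knob [([443, 101, 158], 0.66)]
top flip_station [([489, -1, 0], 0.65)]
top beaker [([490, 218, -2], 0.53)]
top timer [([472, -200, 1], 0.57)]
top stock_bottle [([470, -304, -1], 0.65)]
1.1
```

View pics/scene0.png

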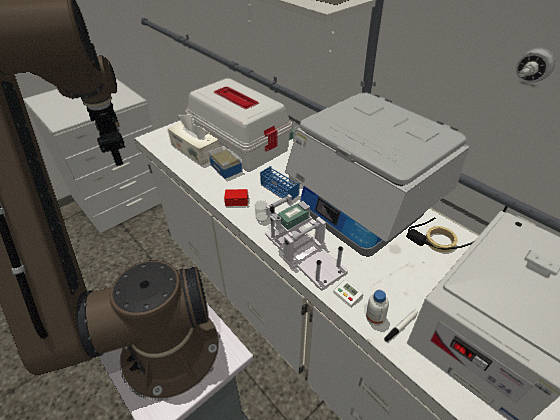

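View pics/top0.png

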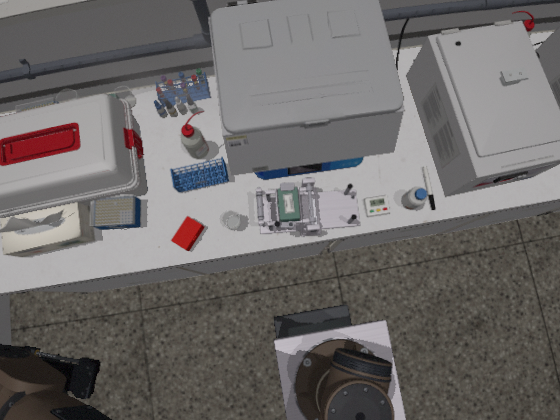

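The target is the green box in the cradle, scene (293,214) / top (289,203). The red box at scene (236,198) / top (187,233) is the look-alike, so I'll leave it. The station sits near x=490, y=0 with a slight yaw. I'll write a planning helper and check the clearance to the equipment behind.

```bash
cat > h.py <<'E'
from cell import state, viewer, env, models
import numpy as np, cv2, json
from scipy.spatial.transform import Rotation as Ro
def plan(pos, yaw, n=5, p0=None, y0=None):
    "rows (tool axes, normalised) from the measured (or given) pose to the target"
    s=state(); p=np.array(s["eef_pos"] if p0 is None else p0,float); y=s["tcp_rot"][2] if y0 is None else y0
    d=(np.array(pos)-p)/n; dy=((yaw-y+np.pi)%(2*np.pi)-np.pi)/n
    rows=[]
    for i in range(n):
        R=Ro.from_euler("xyz",[np.pi,0,y+i*dy]); v=R.inv().apply(d)/250
        rows.append([[round(float(a),4) for a in v], round(float(-dy/np.pi),4)])
    print(json.dumps(rows)); return rows
def cloud(c):
    p,d=viewer.read_camera(c); k=viewer.get_calibration(c); h,w=d.shape
    u,v=np.meshgrid(np.arange(w),np.arange(h))
    n=cv2.undistortPoints(np.stack([u,v],-1).reshape(-1,1,2).astype(np.float32),np.array(k["camera_matrix"]),np.array(k["dist_coeffs"])).reshape(h,w,2)
    X=np.stack([n[...,0]*d,-n[...,1]*d,-d,np.ones_like(d)],-1)
    W=X@np.linalg.inv(np.array(k["world_to_cam"])).T
    W[d==0]=np.nan
    return p,W[...,:3]
E
python3 - <<'E'
from h import *
p,W=cloud("top")
m=(abs(W[...,1])<200)&(W[...,2]>60)&(W[...,0]<900)&(W[...,0]>300)
P=W[m]
for x in range(400,760,20):
    q=P[(P[:,0]>=x)&(P[:,0]<x+20)]; print(x, len(q), q[:,2].max().round() if len(q) else None)
a=plan([470,75,335],1.5,10)
E
```

```text
400 16 112.0
420 222 167.0
440 338 167.0
460 270 144.0
480 263 145.0
500 266 144.0
520 350 150.0
540 231 150.0
560 374 208.0
580 3524 268.0
600 4352 364.0
620 1883 367.0
640 1582 368.0
660 1448 367.0
680 1496 367.0
700 1425 368.0
720 1404 367.0
740 1376 368.0
[[[-0.1698, -0.164, -0.0481], 0.0424], [[-0.1901, -0.14, -0.0481], 0.0424], [[-0.207, -0.1135, -0.0481], 0.0424], [[-0.2202, -0.0851, -0.0481], 0.0424], [[-0.2295, -0.0551, -0.0481], 0.0424], [[-0.2348, -0.0241, -0.0481], 0.0424], [[-0.2359, 0.0072, -0.0481], 0.0424], [[-0.2329, 0.0385, -0.0481], 0.0424], [[-0.2257, 0.069, -0.0481], 0.0424], [[-0.2146, 0.0984, -0.0481], 0.0424]]
```

```bash
python3 -c "
from h import *
plan([445,80,335],1.5,15)"
```

```text
[[[-0.1065, -0.1101, -0.0321], 0.0282], [[-0.1158, -0.1002, -0.0321], 0.0282], [[-0.1242, -0.0896, -0.0321], 0.0282], [[-0.1317, -0.0782, -0.0321], 0.0282], [[-0.1381, -0.0662, -0.0321], 0.0282], [[-0.1434, -0.0537, -0.0321], 0.0282], [[-0.1476, -0.0408, -0.0321], 0.0282], [[-0.1506, -0.0276, -0.0321], 0.0282], [[-0.1525, -0.0141, -0.0321], 0.0282], [[-0.1531, -0.0006, -0.0321], 0.0282], [[-0.1526, 0.013, -0.0321], 0.0282], [[-0.1508, 0.0265, -0.0321], 0.0282], [[-0.1479, 0.0397, -0.0321], 0.0282], [[-0.1438, 0.0527, -0.0321], 0.0282], [[-0.1386, 0.0652, -0.0321], 0.0282]]
```

Call:
arm_command(
  rows=[
    [[-0.106, -0.11, -0.032], 0.028],
    [[-0.116, -0.1, -0.032], 0.028],
    [[-0.124, -0.09, -0.032], 0.028],
    [[-0.132, -0.078, -0.032], 0.028],
    [[-0.138, -0.066, -0.032], 0.028],
  ],
)

```text
t: 1.65
eef_pos: [276.4, 422.2, 255.0]
tcp_rot: [3.141, -0.0, 2.388]
ft_force: [0.4, 1.5, 0.3]
opening: 1.001
grip_force: 0.0
```

Call:
arm_command(
  rows=[
    [[-0.143, -0.054, -0.032], 0.028],
    [[-0.148, -0.041, -0.032], 0.028],
    [[-0.151, -0.028, -0.032], 0.028],
    [[-0.152, -0.014, -0.032], 0.028],
    [[-0.153, 0, -0.032], 0.028],
  ],
)

```text
t: 2.15
eef_pos: [361.9, 250.9, 295.2]
tcp_rot: [3.141, -0.0, 1.948]
ft_force: [1.0, 0.4, -0.8]
opening: 0.999
grip_force: 0.0
```

Call:
arm_command(
  rows=[
    [[-0.153, 0.013, -0.032], 0.028],
    [[-0.151, 0.026, -0.032], 0.028],
    [[-0.148, 0.04, -0.032], 0.028],
    [[-0.144, 0.053, -0.032], 0.028],
    [[-0.139, 0.065, -0.032], 0.028],
  ],
  claw=0.23,
)

```text
t: 2.65
eef_pos: [448.1, 79.5, 335.2]
tcp_rot: [3.141, -0.0, 1.508]
ft_force: [0.5, 0.8, 0.9]
opening: 0.639
grip_force: 0.0
```

Run:
```python
from h import *
s=state(); print(s["t"],s["eef_pos"],s["tcp_rot"],s["opening"])
p,W=cloud("wrist"); cv2.imwrite("pics/w1.png",p[:,:,::-1]); np.save("w1.npy",W)
for l in ("carrier_hinge","carrier_bar","seat","slide_box","latch_pivot","latch_knob"):
    print(l,[(np.round(r["position"],1).tolist(),round(r["confidence"],2)) for r in models.mark_of("wrist",l)][:2])
```

```text
2.65 [448.08557904  79.45636902 335.20029483] [ 3.14098289e+00 -1.60017506e-04  1.50757015e+00] 0.6387895840391603
carrier_hinge []
carrier_bar [([505.7, 131.9, 129.9], 0.7)]
seat []
slide_box [([493.8, 62.7, 102.4], 0.73)]
latch_pivot [([438.1, 63.4, 137.6], 0.94)]
latch_knob [([440.4, 101.1, 151.3], 0.83)]
```

View pics/w1.png

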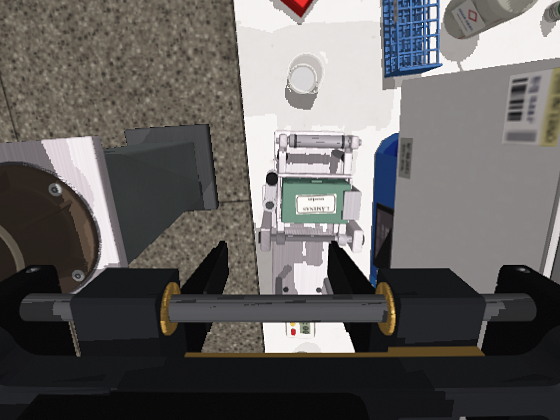

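The close view shows the green box at (315,200), the black latch knob at (271,179), the bar at (320,142) and the beaker at (303,78), so the choice is confirmed. Next I'll measure them from the depth cloud.

Run:
```python
from h import *
p=cv2.imread("pics/w1.png"); W=np.load("w1.npy"); hsv=cv2.cvtColor(p,cv2.COLOR_BGR2HSV)
R=lambda a:np.round(a,1).tolist()
def box(m): 
    q=W[m]; q=q[np.isfinite(q).all(1)]; return q
sub=np.zeros(p.shape[:2],bool)
g=sub.copy(); g[170:235,270:365]=1
# box top incl. label: near z 139
q=W[(g)&(W[...,2]>133)&(W[...,2]<146)&(W[...,0]>448)&(W[...,1]<100)]
c=cv2.minAreaRect(q[:,:2].astype(np.float32)); print("boxtop",c,np.median(q[:,2]))
gg=g&(hsv[...,0]>60)&(hsv[...,0]<95)&(hsv[...,1]>60); q=W[gg&(W[...,2]>130)]
print("green",cv2.minAreaRect(q[:,:2].astype(np.float32)),np.median(q[:,2]))
k=sub.copy(); k[168:192,258:285]=1
q=W[k&(p.max(2)<60)]; q=q[q[:,2]>155]; print("knob",R(q.mean(0)),R(q.min(0)),R(q.max(0)),len(q))
k[:]=0;k[165:220,258:285]=1
q=W[k&(W[...,2]>135)&(W[...,2]<156)]; print("latch",R(q.mean(0)),R(q.min(0)),R(q.max(0)),len(q))
b=sub.copy(); b[128:158,290:350]=1
q=W[b&(W[...,2]>122)]; print("bar",R(q.mean(0)),R(q.min(0)),R(q.max(0)),len(q))
a=np.polyfit(q[:,0],q[:,1],1); print("bar slope",a, "y at 500",np.polyval(a,500))
```

```text
boxtop ((497.9836120605469, 55.08934783935547), (60.21775436401367, 106.07877349853516), 78.20832824707031) 140.3008128192563
green ((496.6820068359375, 57.82536697387695), (53.07502365112305, 82.53839874267578), 84.65376281738281) 139.43524717916895
knob [445.9, 95.0, 165.0] [439.5, 88.6, 156.6] [452.2, 100.8, 167.1] 114
latch [445.7, 69.4, 146.4] [431.6, 38.1, 135.7] [460.0, 102.2, 153.4] 469
bar [505.6, 130.1, 132.5] [470.1, 119.9, 122.5] [543.3, 140.6, 136.6] 806
bar slope [-8.56306713e-02  1.73439653e+02] y at 500 130.62431762888338
```

```bash
python3 -c "
from h import *
plan([443,98,186],1.48,5)"
```

```text
[[[0.0127, -0.004, 0.1188], 0.0021], [[0.0127, -0.0041, 0.1188], 0.0021], [[0.0127, -0.0042, 0.1188], 0.0021], [[0.0127, -0.0043, 0.1188], 0.0021], [[0.0126, -0.0044, 0.1188], 0.0021]]
```

Call:
arm_command(
  rows=[
    [[0.013, -0.004, 0.119], 0.002],
    [[0.013, -0.004, 0.119], 0.002],
    [[0.013, -0.004, 0.119], 0.002],
    [[0.013, -0.004, 0.119], 0.002],
    [[0.013, -0.004, 0.119], 0.002],
  ],
  claw=0.42,
)

```text
t: 3.5
eef_pos: [443.2, 98.8, 184.9]
tcp_rot: [3.141, -0.0, 1.482]
ft_force: [0.1, -0.0, -0.2]
opening: 0.418
grip_force: 0.0
```

Run:
```python
from h import *
s=state(); print(s["t"],s["eef_pos"],s["tcp_rot"],s["opening"])
p,W=cloud("wrist"); cv2.imwrite("pics/w2.png",p[:,:,::-1]); np.save("w2.npy",W)
for l in ("carrier_bar","slide_box","latch_pivot","latch_knob"):
    print(l,[(np.round(r["position"],1).tolist(),round(r["confidence"],2)) for r in models.mark_of("wrist",l)][:2])
```

```text
3.5 [443.23080148  98.76283436 184.85214897] [ 3.14127975e+00 -1.86422085e-04  1.48195098e+00] 0.41782688614654473
carrier_bar [([509.5, 133.7, 129.5], 0.76), ([442.2, 68.6, 143.4], 0.22)]
slide_box [([492.0, 61.3, 103.3], 0.86)]
latch_pivot [([437.6, 64.2, 139.3], 0.96)]
latch_knob [([442.3, 97.2, 155.5], 0.93)]
```

View pics/w2.png

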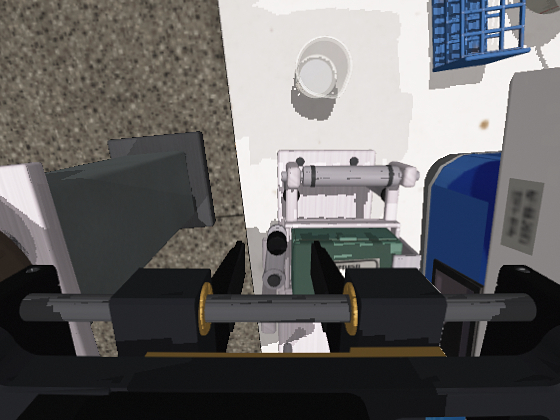

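The knob at (277,241) lies midway between the fingertips at (240,245) and (318,245), and the box is to its right. I'll descend and close on the knob.

Call:
arm_command(
  rows=[
    [[-0.003, 0, 0.036], 0],
    [[-0.003, 0, 0.036], 0],
    [[0, 0, 0.036], 0],
    [[0, 0, 0.036], 0],
    [[0, 0, 0], 0],
  ],
)

```text
t: 4.25
eef_pos: [443.2, 96.0, 148.7]
tcp_rot: [-3.14, 0.0, 1.48]
ft_force: [-0.5, -0.3, 1.5]
opening: 0.42
grip_force: 0.0
```

Call:
arm_command(
  rows=[
    [[0, 0, 0], 0],
    [[0, 0, 0], 0],
    [[0, 0, 0], 0],
    [[0, 0, 0], 0],
    [[0, 0, 0], 0],
  ],
  claw=0.1,
)

```text
t: 4.75
eef_pos: [443.7, 96.2, 150.1]
tcp_rot: [3.141, -0.0, 1.48]
ft_force: [-0.1, 1.0, 1.9]
opening: 0.137
grip_force: 30.0
```

Call:
arm_command(
  rows=[
    [[-0.0014, 0.0194, 0], 0.0455],
    [[-0.0014, 0.0194, 0], 0.0455],
    [[-0.0014, 0.0194, 0], 0.0455],
    [[-0.0014, 0.0194, 0], 0.0455],
    [[-0.0014, 0.0194, 0], 0.0455],
  ],
  claw=0.18,
)

```text
t: 5.25
eef_pos: [465.1, 85.7, 149.8]
tcp_rot: [-3.141, 0.0, 0.76]
ft_force: [-0.9, 0.6, -0.2]
opening: 0.182
grip_force: 0.5
```

Call:
arm_command(
  rows=[
    [[-0.0014, 0.0194, 0], 0.0455],
    [[-0.0014, 0.0194, 0], 0.0455],
    [[-0.0014, 0.0194, 0], 0.0455],
    [[-0.0014, 0.0194, 0], 0.0455],
    [[-0.0014, 0.0194, 0], 0.0455],
  ],
)

```text
t: 5.75
eef_pos: [474.5, 63.8, 149.9]
tcp_rot: [-3.141, 0.0, 0.045]
ft_force: [-1.0, 0.9, -0.2]
opening: 0.177
grip_force: 0.5
```

Call:
arm_command(
  rows=[
    [[-0.0014, 0.0194, 0], 0.0455],
    [[0, 0.006, 0], 0],
    [[0, 0, 0], 0],
    [[0, 0, 0], 0],
    [[0, 0, 0], 0],
  ],
)

```text
t: 6.25
eef_pos: [474.2, 59.0, 149.9]
tcp_rot: [-3.139, 0.0, -0.093]
ft_force: [0.5, 13.5, -0.1]
opening: 0.182
grip_force: 7.0
```

The arm feels 13.5 N against the end stop, so the latch is closed. I'll back off a little and rise.

Call:
arm_command(
  rows=[
    [[0, -0.008, 0], 0],
    [[0, 0, -0.05], 0],
    [[0, 0, -0.06], 0],
    [[0, 0, -0.06], 0],
    [[0, 0, -0.06], 0],
  ],
)

```text
t: 6.75
eef_pos: [474.5, 59.5, 208.0]
tcp_rot: [3.142, -0.0, -0.092]
ft_force: [0.6, -0.3, 0.5]
opening: 0.176
grip_force: 0.0
```

Run:
```python
from h import *
s=state(); print(s["t"],s["eef_pos"],s["tcp_rot"],s["opening"])
p,W=cloud("wrist"); cv2.imwrite("pics/w3.png",p[:,:,::-1]); np.save("w3.npy",W)
for l in ("carrier_bar","slide_box","seat","latch_pivot","latch_knob"):
    print(l,[(np.round(r["position"],1).tolist(),round(r["confidence"],2)) for r in models.mark_of("wrist",l)][:2])
```

```text
6.75 [474.53758959  59.49195019 208.03646938] [ 3.14153774e+00 -1.59919928e-04 -9.23700064e-02] 0.1757740434816823
carrier_bar [([507.7, 131.6, 128.4], 0.56)]
slide_box [([478.4, 349.4, -2.8], 0.82), ([474.1, 65.8, 153.1], 0.61)]
seat []
latch_pivot [([438.8, 65.7, 138.0], 0.58), ([490.1, -0.3, 0.5], 0.22)]
latch_knob [([469.2, 62.4, 155.2], 0.89)]
```

View pics/w3.png

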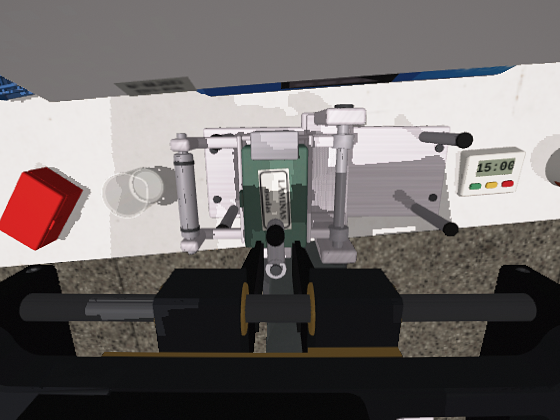

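The latch bar now lies over the box, with the knob at (275,235) and the bar at (187,190). Next I'll move over the box, open the fingers and descend across its sides.

```bash
python3 -c "
from h import *
plan([492.7,58.2,190],-0.09,5)
plan([492.7,58.2,115.5],-0.09,5,[492.7,58.2,190],-.09)"
```

```text
[[[0.0148, -0.0003, 0.0133], -0.0002], [[0.0148, -0.0003, 0.0133], -0.0002], [[0.0148, -0.0003, 0.0133], -0.0002], [[0.0148, -0.0003, 0.0133], -0.0002], [[0.0148, -0.0003, 0.0133], -0.0002]]
[[[-0.0, -0.0, 0.0596], -0.0], [[-0.0, -0.0, 0.0596], -0.0], [[-0.0, -0.0, 0.0596], -0.0], [[-0.0, -0.0, 0.0596], -0.0], [[-0.0, -0.0, 0.0596], -0.0]]
```

Call:
arm_command(
  rows=[
    [[0.015, 0, 0.013], 0],
    [[0.015, 0, 0.013], 0],
    [[0.015, 0, 0.013], 0],
    [[0.015, 0, 0.013], 0],
    [[0.015, 0, 0.013], 0],
  ],
  claw=0.76,
)

```text
t: 7.55
eef_pos: [493.6, 57.8, 190.6]
tcp_rot: [-3.142, 0.0, -0.092]
ft_force: [-0.4, -0.2, 0.1]
opening: 0.542
grip_force: 0.0
```

Call:
arm_command(
  rows=[
    [[0, 0, 0], 0],
    [[0, 0, 0], 0],
    [[0, 0, 0.04], 0],
    [[0, 0, 0.04], 0],
    [[0, 0, 0.04], 0],
  ],
)

```text
t: 8.05
eef_pos: [492.9, 57.8, 160.1]
tcp_rot: [-3.142, 0.0, -0.092]
ft_force: [-0.0, 0.2, -0.1]
opening: 0.757
grip_force: 0.0
```

Call:
arm_command(
  rows=[
    [[0, 0, 0.04], 0],
    [[0, 0, 0.04], 0],
    [[0, 0, 0.04], 0],
    [[0, 0, 0.04], 0],
    [[0, 0, 0.014], 0],
  ],
)

```text
t: 8.55
eef_pos: [492.9, 57.8, 116.4]
tcp_rot: [3.142, 0.001, -0.092]
ft_force: [0.3, -0.4, 1.2]
opening: 0.756
grip_force: 0.0
```

Call:
arm_command(
  rows=[
    [[0, 0, 0], 0],
    [[0, 0, 0], 0],
    [[0, 0, 0], 0],
    [[0, 0, 0], 0],
    [[0, 0, 0], 0],
  ],
  claw=0.45,
)

```text
t: 9.05
eef_pos: [493.7, 59.2, 118.4]
tcp_rot: [-3.139, -0.002, -0.093]
ft_force: [1.5, 13.1, 2.7]
opening: 0.547
grip_force: 30.0
```

Call:
arm_command(
  rows=[
    [[0, -0.006, 0], 0],
    [[0, 0, -0.004], 0],
    [[0, 0, -0.004], 0],
    [[0, 0, 0], 0],
    [[0, 0, 0], 0],
  ],
)

```text
t: 9.55
eef_pos: [493.3, 59.4, 119.7]
tcp_rot: [-3.141, 0.0, -0.093]
ft_force: [1.1, 5.2, -1.4]
opening: 0.543
grip_force: 30.0
```

Call:
arm_command(
  rows=[
    [[0, 0, -0.004], 0],
    [[0, 0, 0], 0],
    [[0, 0, -0.003], 0],
    [[0, 0, 0], 0],
    [[0, 0, 0], 0],
  ],
)

```text
t: 10.05
eef_pos: [493.2, 59.4, 120.8]
tcp_rot: [-3.141, 0.001, -0.093]
ft_force: [1.2, 5.2, -8.3]
opening: 0.547
grip_force: 30.0
```

Call:
arm_command(
  rows=[
    [[0, 0, -0.001], 0],
    [[0, 0, 0], 0],
    [[0, 0, 0], 0],
    [[0, 0, 0], 0],
    [[0, 0, 0], 0],
  ],
)

```text
t: 10.55
eef_pos: [493.1, 59.4, 120.8]
tcp_rot: [-3.141, 0.001, -0.093]
ft_force: [2.6, 5.3, -11.0]
opening: 0.545
grip_force: 30.0
```

The tug is held at about 11 N. I'll lower the box and let go.

Call:
arm_command(
  rows=[
    [[0, 0, 0], 0],
    [[0, 0, 0.003], 0],
    [[0, 0, 0.004], 0],
    [[0, 0, 0.004], 0],
    [[0, 0, 0.001], 0],
  ],
)

```text
t: 11.05
eef_pos: [493.5, 59.5, 118.7]
tcp_rot: [-3.141, -0.0, -0.093]
ft_force: [0.6, 6.7, -0.6]
opening: 0.546
grip_force: 30.0
```

Call:
arm_command(
  rows=[
    [[0, 0, 0], 0],
    [[0, 0, 0], 0],
    [[0, 0, 0], 0],
    [[0, 0, 0], 0],
    [[0, 0, 0], 0],
  ],
  claw=0.74,
)

```text
t: 11.55
eef_pos: [493.4, 59.2, 118.7]
tcp_rot: [3.142, -0.0, -0.092]
ft_force: [0.3, 0.0, 0.3]
opening: 0.741
grip_force: 0.0
```

Call:
arm_command(
  rows=[
    [[0, 0, -0.04], 0],
    [[0, 0, -0.06], 0],
    [[0, 0, -0.08], 0],
    [[0, 0, -0.08], 0],
    [[0, 0, -0.08], 0],
  ],
)

```text
t: 12.05
eef_pos: [493.3, 59.3, 205.2]
tcp_rot: [-3.141, -0.001, -0.092]
ft_force: [-0.5, 0.8, 0.4]
opening: 0.74
grip_force: 0.0
```

Run:
```python
from h import *
s=state(); print(s["t"],s["eef_pos"],s["tcp_rot"],s["opening"])
p,W=cloud("wrist"); cv2.imwrite("pics/w4.png",p[:,:,::-1]); np.save("w4.npy",W)
for l in ("carrier_bar","latch_pivot","latch_knob"):
    print(l,[(np.round(r["position"],1).tolist(),round(r["confidence"],2)) for r in models.mark_of("wrist",l)][:2])
# bar: cloud pixels near expected
m=(abs(W[...,0]-504)<25)&(abs(W[...,1]-133)<14)&(W[...,2]>123)&(W[...,2]<142)
q=W[m]; print(len(q),q.mean(0),q.min(0),q.max(0)); a=np.polyfit(q[:,0],q[:,1],1); print(a,np.polyval(a,504))
plan([503.7,134.5,175],-0.09,5)
```

```text
12.05 [493.29330625  59.29055135 205.19830552] [-3.14149812e+00 -5.05519698e-04 -9.24476325e-02] 0.7400359383334528
carrier_bar [([505.2, 131.8, 127.1], 0.92)]
latch_pivot [([434.6, 61.3, 138.5], 0.86)]
latch_knob [([469.9, 64.8, 156.1], 0.79), ([490.7, -0.6, 0.4], 0.28)]
1079 [504.78850473 132.42376418 134.32969952] [479.02891272 123.92830523 126.49635063] [528.99814247 142.73278316 137.9039159 ]
[-7.95379024e-02  1.72573583e+02] 132.48648018898524
[[[0.0027, -0.0607, 0.0231], -0.0002], [[0.0028, -0.0607, 0.0231], -0.0002], [[0.0028, -0.0607, 0.0231], -0.0002], [[0.0028, -0.0607, 0.0231], -0.0002], [[0.0029, -0.0607, 0.0231], -0.0002]]
```

View pics/w4.png

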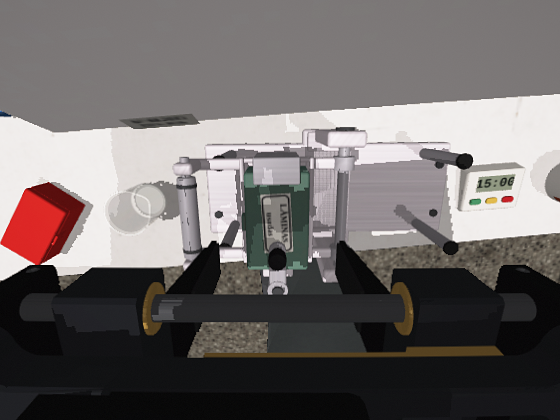

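The box is seated under the latch, with the knob at (277,258). The bar at (187,215) runs parallel to the axis. I'll go over the bar.

Call:
arm_command(
  rows=[
    [[0.004, -0.06, 0], 0],
    [[0.004, -0.06, 0], 0],
    [[0.004, -0.06, 0.02], 0],
    [[0.004, -0.06, 0.04], 0],
    [[0.004, -0.06, 0.05], 0],
  ],
  claw=0.42,
)

```text
t: 12.75
eef_pos: [505.3, 134.9, 175.0]
tcp_rot: [-3.142, 0.0, -0.092]
ft_force: [0.3, 0.0, -1.6]
opening: 0.431
grip_force: 0.0
```

Call:
arm_command(
  rows=[
    [[0, 0, 0.055], 0],
    [[0, 0, 0.055], 0],
    [[0, 0, 0.055], 0],
    [[0, 0, 0.055], 0],
    [[0, 0, 0.055], 0],
  ],
)

```text
t: 13.25
eef_pos: [504.9, 134.3, 105.6]
tcp_rot: [3.141, 0.001, -0.092]
ft_force: [0.8, 0.1, -0.7]
opening: 0.421
grip_force: 0.0
```

Call:
arm_command(
  rows=[
    [[0, 0, 0], 0],
    [[0, 0, 0], 0],
    [[0, 0, 0], 0],
    [[0, 0, 0], 0],
    [[0, 0, 0], 0],
  ],
  claw=0.1,
)

```text
t: 13.75
eef_pos: [505.6, 134.1, 107.9]
tcp_rot: [-3.14, -0.001, -0.093]
ft_force: [0.3, 5.2, -2.2]
opening: 0.162
grip_force: 30.0
```

The bar is held. Next I'll compute the arc rows.

Run:
```python
import numpy as np
th=np.r_[np.linspace(0,np.pi,31)]; ph=th+np.arctan2(25,135); r=137.3
y=r*np.cos(ph); z=r*np.sin(ph)
for i in range(30): 
    print("[[0, %.4f, %.4f], 0],"%(-(y[i+1]-y[i])/250,-(z[i+1]-z[i])/250), end="\n" if i%5==4 else " ")
for i in range(5,31,5):
    f=np.array([np.sin(.092)*y[i],np.cos(.092)*y[i]])-np.array([np.sin(.092)*y[0],np.cos(.092)*y[0]])
    print(i,np.round([504.9+f[0],134.3+f[1],105.6+z[i]-z[0]],1))
```

```text
[[0, 0.0134, -0.0559], 0], [[0, 0.0192, -0.0542], 0], [[0, 0.0247, -0.0519], 0], [[0, 0.0300, -0.0490], 0], [[0, 0.0350, -0.0456], 0],
[[0, 0.0396, -0.0417], 0], [[0, 0.0437, -0.0373], 0], [[0, 0.0474, -0.0326], 0], [[0, 0.0505, -0.0274], 0], [[0, 0.0531, -0.0220], 0],
[[0, 0.0551, -0.0163], 0], [[0, 0.0565, -0.0105], 0], [[0, 0.0573, -0.0045], 0], [[0, 0.0575, 0.0015], 0], [[0, 0.0570, 0.0075], 0],
[[0, 0.0559, 0.0134], 0], [[0, 0.0542, 0.0192], 0], [[0, 0.0519, 0.0247], 0], [[0, 0.0490, 0.0300], 0], [[0, 0.0456, 0.0350], 0],
[[0, 0.0417, 0.0396], 0], [[0, 0.0373, 0.0437], 0], [[0, 0.0326, 0.0474], 0], [[0, 0.0274, 0.0505], 0], [[0, 0.0220, 0.0531], 0],
[[0, 0.0163, 0.0551], 0], [[0, 0.0105, 0.0565], 0], [[0, 0.0045, 0.0573], 0], [[0, -0.0015, 0.0575], 0], [[0, -0.0075, 0.0570], 0],
5 [502.1 103.8 169.8]
10 [496.7  45.5 210. ]
15 [490.2 -25.  215.6]
20 [484.3 -88.9 185. ]
25 [ 480.6 -129.   126.5]
30 [ 480.1 -134.6   55.6]
```

Call:
arm_command(
  rows=[
    [[0, 0.0134, -0.0559], 0],
    [[0, 0.0192, -0.0542], 0],
    [[0, 0.0247, -0.0519], 0],
    [[0, 0.03, -0.049], 0],
    [[0, 0.035, -0.0456], 0],
  ],
)

```text
t: 14.25
eef_pos: [502.9, 103.4, 172.3]
tcp_rot: [-3.14, -0.002, -0.092]
ft_force: [5.6, 0.9, -8.7]
opening: 0.159
grip_force: 30.0
```

Call:
arm_command(
  rows=[
    [[0, 0.0396, -0.0417], 0],
    [[0, 0.0437, -0.0373], 0],
    [[0, 0.0474, -0.0326], 0],
    [[0, 0.0505, -0.0274], 0],
    [[0, 0.0531, -0.022], 0],
  ],
)

```text
t: 14.75
eef_pos: [498.0, 44.6, 212.6]
tcp_rot: [-3.141, -0.003, -0.092]
ft_force: [8.5, 0.2, -11.0]
opening: 0.162
grip_force: 30.0
```

Call:
arm_command(
  rows=[
    [[0, 0.0551, -0.0163], 0],
    [[0, 0.0565, -0.0105], 0],
    [[0, 0.0573, -0.0045], 0],
    [[0, 0.0575, 0.0015], 0],
    [[0, 0.057, 0.0075], 0],
  ],
)

```text
t: 15.25
eef_pos: [492.0, -26.3, 217.8]
tcp_rot: [-3.141, -0.005, -0.093]
ft_force: [12.6, 2.7, -16.3]
opening: 0.162
grip_force: 30.0
```

Call:
arm_command(
  rows=[
    [[0.002, 0.0559, 0.0154], 0],
    [[0.002, 0.0542, 0.0212], 0],
    [[0.002, 0.0519, 0.0257], 0],
    [[0.002, 0.049, 0.03], 0],
    [[0.002, 0.0456, 0.035], 0],
  ],
)

```text
t: 15.75
eef_pos: [486.7, -91.1, 185.5]
tcp_rot: [3.141, -0.0, -0.092]
ft_force: [-1.3, -2.1, 0.8]
opening: 0.161
grip_force: 30.0
```

Forces are near zero, so I'll continue.

Call:
arm_command(
  rows=[
    [[0.0005, 0.0417, 0.0396], 0],
    [[0.0005, 0.0373, 0.0437], 0],
    [[0.0005, 0.0326, 0.0474], 0],
    [[0.0005, 0.0274, 0.0505], 0],
    [[0.0005, 0.022, 0.0531], 0],
  ],
)

```text
t: 16.25
eef_pos: [483.4, -130.4, 125.7]
tcp_rot: [-3.141, 0.001, -0.093]
ft_force: [1.6, 3.6, -5.2]
opening: 0.16
grip_force: 30.0
```

Call:
arm_command(
  rows=[
    [[0, 0.0163, 0.0551], 0],
    [[0, 0.0105, 0.0565], 0],
    [[0, 0.0045, 0.0573], 0],
    [[0, -0.0015, 0.04], 0],
    [[0, 0, 0], 0],
  ],
)

```text
t: 16.75
eef_pos: [482.8, -136.8, 72.5]
tcp_rot: [-3.14, 0.002, -0.093]
ft_force: [4.2, 2.8, -8.5]
opening: 0.161
grip_force: 30.0
```

Call:
arm_command(
  rows=[
    [[0, -0.001, 0.013], 0],
    [[0, -0.002, 0.013], 0],
    [[0, -0.002, 0.013], 0],
    [[0, -0.002, 0.013], 0],
    [[0, -0.002, 0.01], 0],
  ],
)

```text
t: 17.25
eef_pos: [483.1, -135.1, 58.8]
tcp_rot: [-3.141, 0.001, -0.092]
ft_force: [-2.6, 2.1, -3.0]
opening: 0.16
grip_force: 30.0
```

Call:
arm_command(
  rows=[
    [[0, 0, 0.006], 0],
    [[0, 0, 0.004], 0],
    [[0, 0, 0.004], 0],
    [[0, 0, 0], 0],
    [[0, 0, 0], 0],
  ],
)

```text
t: 17.75
eef_pos: [483.2, -135.0, 57.5]
tcp_rot: [3.142, -0.001, -0.092]
ft_force: [-8.1, 7.0, 25.6]
opening: 0.161
grip_force: 30.0
```

The carrier is on the far rests. I'll ease off, release and rise.

Call:
arm_command(
  rows=[
    [[0, 0, -0.006], 0],
    [[0, 0, 0], 0],
    [[0, 0, 0], 0],
    [[0, 0, 0], 0],
    [[0, 0, 0], 0],
  ],
)

```text
t: 18.25
eef_pos: [483.1, -134.9, 57.7]
tcp_rot: [-3.141, 0.0, -0.092]
ft_force: [-4.0, 5.0, 7.9]
opening: 0.159
grip_force: 30.0
```

Call:
arm_command(
  rows=[
    [[0, 0, 0], 0],
    [[0, 0, 0], 0],
    [[0, 0, 0], 0],
    [[0, 0, 0], 0],
    [[0, 0, 0], 0],
  ],
  claw=0.42,
)

```text
t: 18.75
eef_pos: [483.6, -135.4, 57.2]
tcp_rot: [3.142, -0.0, -0.093]
ft_force: [-0.2, 0.2, 0.2]
opening: 0.416
grip_force: 0.0
```

Call:
arm_command(
  rows=[
    [[0, 0, -0.06], 0],
    [[0, 0, -0.1], 0],
    [[0, 0, -0.15], 0],
    [[0, 0, -0.15], 0],
    [[0, 0, -0.15], 0],
  ],
)

```text
t: 19.25
eef_pos: [483.3, -135.2, 211.2]
tcp_rot: [-3.142, 0.0, -0.092]
ft_force: [0.2, 1.3, 0.3]
opening: 0.418
grip_force: 0.0
```

Run:
```python
from h import *
s=state(); print(s["t"],s["eef_pos"],s["ft_force"])
p,W=cloud("wrist"); cv2.imwrite("pics/w5.png",p[:,:,::-1])
for l in ("carrier_bar","slide_box","seat","timer"):
    print(l,[(np.round(r["position"],1).tolist(),round(r["confidence"],2)) for r in models.mark_of("wrist",l)][:2])
```

```text
19.25 [ 483.25948613 -135.16971923  211.22074028] [0.16767754 1.25372087 0.29237265]
carrier_bar [([482.4, -138.5, 80.0], 0.62)]
slide_box []
seat [([484.4, -63.5, 96.7], 0.88)]
timer [([473.2, -200.8, -2.9], 0.78)]
```

View pics/w5.png

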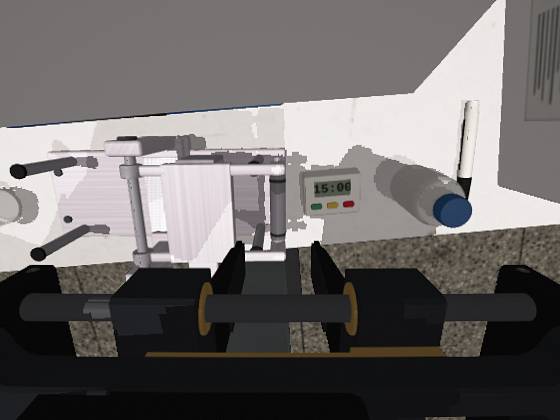

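The carrier lies inverted on the far rests, cradle back at (200,215) and bar at (278,200). The timer at (332,190) and the bottle are where they were, and the gripper is clear. I'll hand in.

```bash
python3 -c "
from h import *
print(env.job_done())"
```

```text
the job is handed in; nothing more can be done
None
```

The job is handed in, with no verdict returned: the latch is closed, the box was tugged at about 11 N and let go, and the carrier is turned over onto its far rests. The box can't be seen under the cradle, so its inverted seating is unconfirmed; the timer reads unmoved and nothing else was touched.

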